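# Bed a rubber roller in the V-blocks and clamp it

### The arm

A 6-joint arm with a two-finger parallel gripper is mounted at the origin on the work surface. World frame = base frame: x ahead of the robot, y to its left, z up, the work surface at z = 0. Lengths are in mm, angles in rad, forces in N, time in s.
With the tool pointing down it reaches from about 350 to 875 mm from the base axis. Payload 4.2 kg.
Tool frame: the origin (TCP) lies at the very end of the fingers, on their centre line; the grasp point (between the pads) lies 19 mm behind it; z points along the fingers, y is the line along which they close (so a half turn about z gives the same grasp; the last joint's range is limited). The gripper opens to 85 mm and grips with 20 to 120 N. Pads are 22 mm wide; open, the fingers measure 114 mm over their backs; the gripper's body (76 mm by 85 mm) begins 54 mm behind the grasp point. The pads swing forward as they close: fully open they stand 13 mm farther back than shut.
Start: joints at [-0.966, 0.385, 0.008, 0, -1.194, -0.259], TCP at [211.858, -587.976, 231.312] pointing down, gripper open.
Joint ranges: [-3.14, 3.14], [-1.21, 2.06], [-1.07, 1.41], [-3.16, 2.05], [-2.99, -0.16], [-3.1, 3.1]. Speed limits (rad/s): [2.79, 2.79, 3.14, 3.14, 3.14, 3.14].

### API

Orientations are given as a unit quaternion [x, y, z, w].
In Python, from bench import read_state, get_image, camera_model, job_done gives the robot as it stands.
- The arm moves only by the shell command python3 -m handwheel 'ROWS'. ROWS is JSON, a list of rows, each a list of 7 numbers: the shift along the tool's x, y, z in m, then the turn, a rotation vector about the tool's x, y, z in rad, then the gripper's target within -1 to 1 (fully open at 1, half-way at 0, shut at -1). In form: [[dx, dy, dz, wx, wy, wz, jaw], ...]. A call has 1 to 10 rows; each row is the pose to reach, as a shift and turn from the pose commanded when the call began, along the tool's axes at that moment; what a row does not reach only later rows make up. A row lasts 1/8 s, in which the tool goes at most 62.5 mm and 10.7 degrees, less where a joint would pass 70% of its speed; a pose out of reach is approached as far as the arm can. A call with a gripper value outside its range is refused whole. The fingers move at their own pace and stop on an object; the grip force is fixed at half the most. Time passes only in rows, so rows that repeat a pose let the fingers close. It gives the time, the measured TCP pose, the force, the opening and the grip force at its end, in the units of the state.
- read_state(): the state, without advancing time (a new reading comes with each control period).
- get_image(name): name is "scene" or "top"; returns (picture, depth): 480x640x3 uint8, blue, green, red; 480x640 float32, mm along the optical axis (not along the pixel's ray), 0 where there is no reading.
- camera_model(name): a dict with "K" (3x3 intrinsics, pixels), "rvec" (rotation vector, rad) and "tvec" (3), from world to camera coordinates, as OpenCV has them. Camera axes: x right, y down, z forward; pixel columns grow to the right and rows downward; lengths in mm; the calibration is good to about 2 mm. A picture is of the moment at which its call begins. camera_model takes no time and is no camera call.
- job_done(): hands the job in; it is judged then, once.
The state is a dict: "clock": time; "joints": joint angles; "joint_vel": joint speeds; "joint_efforts": joint torques, N m; "position": TCP position; "ee_rot": TCP orientation; "contact_force": force on the tool from outside, world axes, zero at the start; "wrist_torque": the same for the moment, N m; "gripper_width": finger opening in mm; "grasp_force": force on a finger pad.
Only numpy, scipy, OpenCV 4.12 (cv2) and the standard library are available. Lean on these libraries where they do the work, as an engineer would, in place of code of your own. Each camera call takes 0.05 s, during which the arm holds its last target. There are 200 camera calls.

### The job

Take the rubber-covered roller from its wooden rest, lower it gently into the two V-blocks so that both steel journals bed in the Vs, then slide it along the Vs until its end bears firmly, but not hard, against the end stop. Then swing the hinged clamp down, press it firmly, but without forcing, onto the journal and let go, leaving the roller seated against the stop and clamped. Leave the other things on the bench alone.

Things in the scene. Friction and masses are not known exactly. Their poses are not given: they have to be found in the camera images.
- roller: Steel shaft 24 mm in diameter, 220 mm long, with a black rubber sleeve, 44 mm in diameter and 90 mm long, on its middle; 0.45 to 0.8 kg. Origin: middle of its axis; y along the shaft (both ends alike, bare journals 65 mm each). It starts lying in the wooden rest, axis level, 45 mm above the bench.
- rest: Light wooden rest fixed to the bench: board 100 x 130 x 12 mm with two cheeks 14 mm thick, 70 mm wide, 53 mm high, inner faces 50 mm either side of the middle, that hold the journals in open-topped notches 26 mm wide. Origin: centre of its underside; y along the roller it holds.
- vstand: Grey steel plate fixed to the bench, 150 (x) x 270 (y) x 12 mm, carrying V-blocks, end stop and clamp. Origin on the bench, midway between the V-blocks, under the V line; y along the Vs towards the stop, x towards the clamp's hinge, z up. A roller seated and against the stop has its origin at (0, 0, 62) mm here.
- vblocks: Two bright steel 90-degree V-blocks, open upwards, at y = -88 and +88 mm of vstand, each 28 mm long (y), 68 mm wide (x), tops 65 mm above the bench, 148 mm of free space between them. Origin and axes as vstand. Taking more than 60 N from the roller (dropped or forced down, clamp open) marks it.
- end_stop: Dark steel upright plate 34 mm wide, 12 mm thick, top 70 mm above the bench; its face, square to the Vs, is at y = +110 mm of vstand. Origin and axes as vstand. The roller's end must bear on it with at least 4 N; over 35 N harms it. Friction in the Vs takes 2 to 13 N more of the push.
- clamp (a joint): Hinged clamp arm, rad: 0 when its pad lies on the journal of a seated roller, growing as it swings up and away; starts at 1.35 to 1.65. Hinge axis parallel to vstand's y through (55, 88, 74) mm of vstand; shut, the arm (22 mm wide, 10 mm thick) lies level from there towards -x, top 18 mm over the axis. Stiff hinge (0.5 N m, about 3 N at the handle): stays where left.
- clamp_pad (a point): Rubber pad under the clamp arm, 22 x 20 x 8 mm, 55 mm from the hinge; shut, it bears on the journal above the V-block next to the stop. Origin: centre of its face. Press it on the journal with at least 8 N, at most 45 N (at the handle about 4 to 17 N down beyond the hinge friction).
- clamp_handle (a point): Middle of the free part of the clamp's handle: black round bar, 14 mm in diameter, parallel to vstand's y, sticking out 43 mm from the arm's side towards +y. At clamp angle q it is at vstand (55 - 130 cos q + 13 sin q, 120, 74 + 130 sin q + 13 cos q) mm. The bar can turn between fingers that pinch it.
- buffing_wheel: Bystander: wooden buffing wheel lying flat, 96 mm in diameter, 34 mm thick with a 10 mm nut on top. Origin: centre of its underside.
- oil_can: Bystander: grey bottle 56 mm in diameter, 120 mm high. Origin: centre of its underside.
- wrench: Bystander: steel wrench 150 mm long lying flat. Origin under its middle, x along it.
Mind the look-alikes: they are no part of the job. Leave any pink or yellow look-alike of the roller alone.

How it is judged:
By the outcome, as a careful person would: the job done as asked, in the order asked, and still so for the second after the job is handed in, with the robot touching nothing.
It also fails if it takes over 72 s, if anything falls off the work surface, if the arm or the gripper's body presses on something with over 40 N, if the wrist force passes 120 N, or if a joint passes its speed limit or range.

## Working session

There is one attempt and no reset: what is moved stays moved. The work goes in short steps, Python scripts to look and compute and a shell command to move; the robot and the scene stay as the last step left them, time stands still between calls to the robot, and variables do not carry over. Pictures are saved under pics/ and viewed, at most 10 in all, crops included, and the job is handed in when it is done.

```bash
mkdir -p pics; ls; python3 - <<'E'
from bench import *
import cv2,numpy as np
for n in("scene","top"):
    p,d=get_image(n); cv2.imwrite(f"pics/{n}0.png",p); np.savez(f"{n}0.npz",p=p,d=d)
    m=camera_model(n); print(n,m)
print(read_state())
E
```

```text
pics
scene {'K': array([[561.64795097,   0.        , 318.40544654],
       [  0.        , 561.64795097, 231.36971285],
       [  0.        ,   0.        ,   1.        ]]), 'rvec': array([ 0.66388901,  2.47679683, -1.35847549]), 'tvec': array([ 502.49720708,  -24.30025778, 1532.9377965 ])}
top {'K': array([[586.80291346,   0.        , 308.54708482],
       [  0.        , 586.80291346, 238.19653144],
       [  0.        ,   0.        ,   1.        ]]), 'rvec': array([ 2.1508873 , -2.15460282,  0.12346633]), 'tvec': array([ -96.74165369,  538.12121319, 1356.20577018])}
{'clock': 0.1, 'joints': array([-9.66376032e-01,  3.85479947e-01,  6.77591279e-03, -4.55312348e-04,
       -1.19401312e+00, -2.58590952e-01]), 'joint_vel': array([ 0.00047694, -0.00184436,  0.00363858,  0.00268913,  0.00134669,
        0.00167918]), 'joint_efforts': array([-2.42952001e-04, -3.93320024e+01,  1.88929117e+01,  4.19798613e+00,
       -2.56772662e-03, -3.68988140e-08]), 'position': array([ 211.69981052, -587.4995001 ,  230.3330453 ]), 'ee_rot': array([-1.71971485e-01,  9.85101437e-01,  9.60883123e-04, -2.09473405e-04]), 'contact_force': array([ 0.03613665, -0.18930868, -0.26949737]), 'wrist_torque': array([ 0.02401892,  0.03703659, -0.01294083]), 'grasp_force': 0.0, 'gripper_width': 85.5143674658822}
```

View pics/scene0.png

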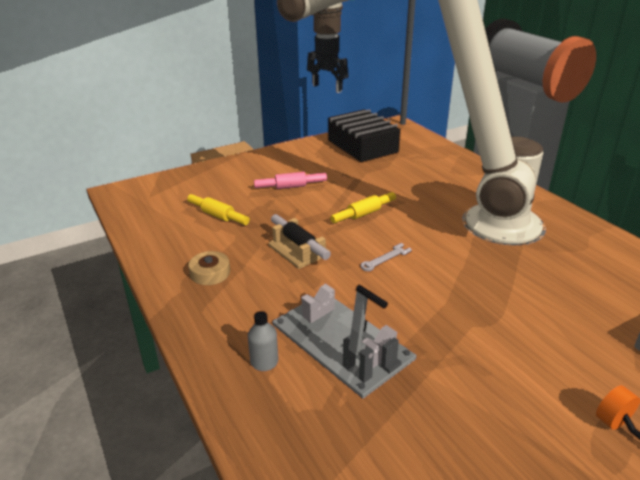

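View pics/top0.png

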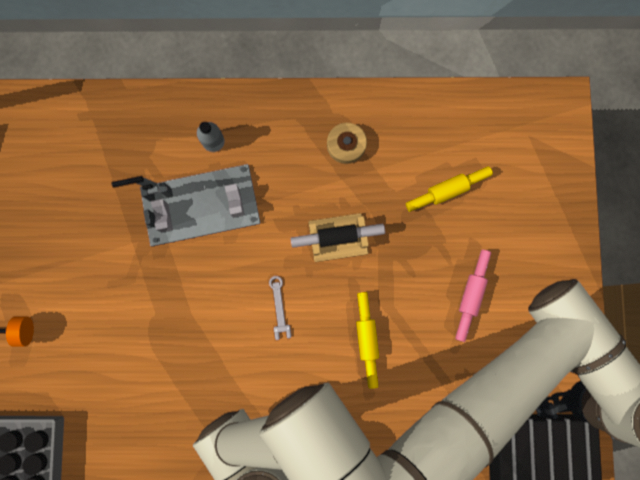

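The scene view shows the grey roller in its rest at (300,238) and the V-stand at (345,340) with its clamp up. In the top view the roller is at (338,235), the stand at (200,205), the clamp handle at (128,182), the wheel at (347,142), the can at (210,136), the wrench at (280,308), and the yellow and pink look-alikes are to the right.

```bash
cat > h.py <<'E'
import numpy as np,cv2
from bench import *
from scipy.spatial.transform import Rotation as R
def cloud(n,d):
    m=camera_model(n);K=m["K"];Rm=cv2.Rodrigues(m["rvec"])[0]
    v,u=np.mgrid[:480,:640]
    c=np.stack([(u-K[0,2])/K[0,0]*d,(v-K[1,2])/K[1,1]*d,d],-1)
    return (c-m["tvec"])@Rm
def ray(n,u,v,z):
    m=camera_model(n);K=m["K"];Rm=cv2.Rodrigues(m["rvec"])[0]
    o=-Rm.T@m["tvec"];r=Rm.T@np.array([(u-K[0,2])/K[0,0],(v-K[1,2])/K[1,1],1]);return o+r*(z-o[2])/r[2]
E
python3 - <<'E'
from h import *
z=np.load("top0.npz");p,d=z["p"],z["d"];W=cloud("top",d);hsv=cv2.cvtColor(p,cv2.COLOR_BGR2HSV)
S=hsv[...,1];V=hsv[...,2]
def box(x0,x1,y0,y1):
    m=np.zeros((480,640),bool);m[y0:y1,x0:x1]=1;return m
print("bench z",np.median(W[260:300,150:250,2]))
# roller: grey/black
b=box(285,390,215,255)
m=b&(W[...,2]>35)&((S<70)|(V<60))
def rep(name,m,z):
    m8=cv2.morphologyEx(m.astype(np.uint8),cv2.MORPH_OPEN,np.ones((2,2)))
    n,l,st,c=cv2.connectedComponentsWithStats(m8)
    if n<2: print(name,"none");return
    i=1+np.argmax(st[1:,4]);k=l==i
    vs,us=np.nonzero(k)
    q=np.array([ray("top",u,v,z) for u,v in zip(us,vs)])[:,:2].astype(np.float32)
    r=cv2.minAreaRect(q);print(name,st[i],"zmed",np.median(W[k][:,2]),np.percentile(W[k][:,2],[5,95]),"rect",r,"corners",cv2.boxPoints(r).round(1).tolist())
    return k
rep("roller all",m,50)
rep("sleeve",b&(V<70)&(W[...,2]>50),58)
m=box(130,270,155,255)&(S<80)&(W[...,2]>5)&(W[...,2]<20)
rep("plate",m,12)
k=box(130,270,155,255)&(W[...,2]>58)&(W[...,2]<72)
rep("vb right",k&box(215,270,155,255),65)
rep("vb left",k&box(130,185,190,255),65)
h=box(100,150,165,200)&(V<60)&(W[...,2]>120)
k=rep("handle",h,200)
if k is not None: q=W[k];print(q.mean(0),q[np.argmin(q[:,1])],q[np.argmax(q[:,1])])
big=cv2.resize(p[150:260,100:280],None,fx=4,fy=4,interpolation=cv2.INTER_CUBIC);cv2.imwrite("pics/crop.png",big)
E
```

```text
bench z -0.3725642076827477
roller all [ 292  225   94   23 1189] zmed 58.190996137182644 [44.95352951 68.22064677] rect ((540.3491821289062, -167.67300415039062), (41.29457473754883, 219.94898986816406), 8.064615249633789) corners [[504.5, -61.70000076293945], [535.2999877929688, -279.5], [576.2000122070312, -273.70001220703125], [545.4000244140625, -55.900001525878906]]
sleeve [319 226  40  22 649] zmed 63.138325212763874 [48.45743803 69.17010307] rect ((539.3828125, -167.75730895996094), (41.05191421508789, 89.34613037109375), 8.064613342285156) corners [[512.7999877929688, -126.4000015258789], [525.2999877929688, -214.89999389648438], [566.0, -209.10000610351562], [553.4000244140625, -120.5999984741211]]Traceback (most recent call last):
  File "<stdin>", line 22, in <module>
  File "<stdin>", line 16, in rep
  File "h.py", line 10, in ray
    m=camera_model(n);K=m["K"];Rm=cv2.Rodrigues(m["rvec"])[0]
ValueError: time passes only in moves, steps and waits
```

```bash
sed -i 's/^def cloud/CM={n:camera_model(n) for n in("top","scene")}\ncamera_model=CM.get\ndef cloud/' h.py
cat >> h.py <<'E'
def rayv(n,us,vs,z): 
    return np.array([ray(n,u,v,z) for u,v in zip(us,vs)])
def box(x0,x1,y0,y1):
    m=np.zeros((480,640),bool);m[y0:y1,x0:x1]=1;return m
def rep(name,m,z,W,cam="top"):
    m8=cv2.morphologyEx(m.astype(np.uint8),cv2.MORPH_OPEN,np.ones((2,2)))
    n,l,st,c=cv2.connectedComponentsWithStats(m8)
    if n<2: print(name,"none");return
    i=1+np.argmax(st[1:,4]);k=l==i
    vs,us=np.nonzero(k)
    q=rayv(cam,us,vs,z)[:,:2].astype(np.float32)
    r=cv2.minAreaRect(q);print(name,st[i],"z",np.percentile(W[k][:,2],[5,50,95]).round(1),"rect",np.round(r[0],1),np.round(r[1],1),round(r[2],2),"corners",cv2.boxPoints(r).round(1).tolist())
    return k
E
python3 - <<'E'
from h import *
z=np.load("top0.npz");p,d=z["p"],z["d"];W=cloud("top",d);hsv=cv2.cvtColor(p,cv2.COLOR_BGR2HSV)
S=hsv[...,1].astype(int);V=hsv[...,2].astype(int)
cv2.imwrite("pics/crop.png",cv2.resize(p[150:260,100:280],None,fx=4,fy=4,interpolation=cv2.INTER_CUBIC))
b=box(285,390,215,255)
k=b&(W[...,2]>35)&((S<70)|(V<60));q=W[k&(W[...,2]>56.5-6)]
# axis via PCA of the cloud of journals and sleeve
c=q[:,:2];mu=c.mean(0);u=np.linalg.svd(c-mu)[2][0];print("roller pca",mu,u,np.degrees(np.arctan2(u[0],u[1])))
rep("plate",box(130,270,155,255)&(S<80)&(W[...,2]>5)&(W[...,2]<20),12,W)
k=box(130,270,155,255)&(W[...,2]>50)&(W[...,2]<74)
rep("vb right",k&box(215,270,155,255),60,W)
rep("vb left",k&box(130,185,175,255),60,W)
k=rep("handle",box(100,150,165,200)&(V<60)&(W[...,2]>120),200,W)
if k is not None: q=W[k];print(q.mean(0),q[np.argmin(q[:,1])],q[np.argmax(q[:,1])])
E
```

```text
roller pca [ 541.18645586 -164.93700435] [ 0.15512743 -0.98789447] 171.07581287979792
plate [ 149  166  112   81 5061] z [ 5.6 11.4 16.9] rect [620.6 164.8] [149.9 269.1] 11.81 corners [[519.7000122070312, 281.1000061035156], [574.7999877929688, 17.700000762939453], [721.5, 48.400001525878906], [666.5, 311.79998779296875]]
vb right [226 185  14  16 158] z [45.6 60.5 68.1] rect [642.4  80.1] [33.4 29.1] 11.36 corners [[623.2000122070312, 91.0], [629.0, 62.599998474121094], [661.7000122070312, 69.0999984741211], [655.9000244140625, 97.5999984741211]]
vb left [152 201  15  14 160] z [46.6 60.2 67.2] rect [608.2 252.1] [30.  31.5] 11.36 corners [[590.2999877929688, 264.6000061035156], [596.5999755859375, 233.6999969482422], [626.0, 239.60000610351562], [619.7999877929688, 270.5]]
handle [114 178  37  13 238] z [132.8 206.5 213.1] rect [633.3 273.2] [76.7 25.8] 89.81 corners [[620.2999877929688, 234.89999389648438], [646.0999755859375, 234.8000030517578], [646.2999877929688, 311.5], [620.5, 311.6000061035156]]
[636.76697847 269.83183425 190.33533066] [ 365.81776523 -110.9144768  1411.41872603] [625.36955728 308.65692204 207.29909278]
```

View pics/crop.png

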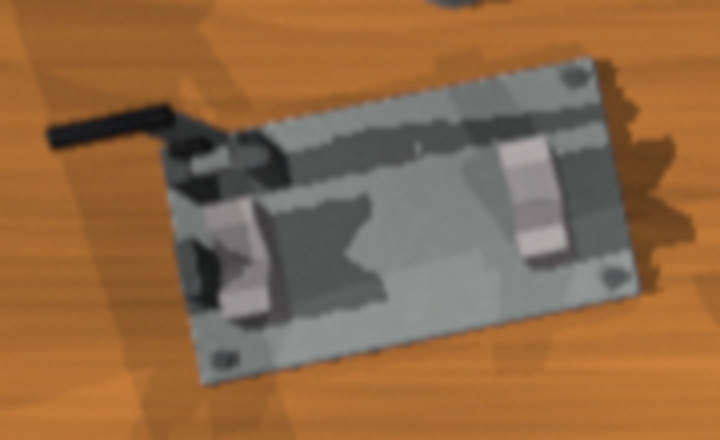

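The crop shows the plate clearly. The two bright V-blocks are at crop (534,198) and (237,260), the stop is left of the left block at (195,272), and the clamp is up with its black handle running from (50,138) to (170,110).

```bash
python3 - <<'E'
from h import *
z=np.load("top0.npz");p,d=z["p"],z["d"];W=cloud("top",d);hsv=cv2.cvtColor(p,cv2.COLOR_BGR2HSV)
zs=np.load("scene0.npz");ps,ds=zs["p"],zs["d"];Ws=cloud("scene",ds);Vs=cv2.cvtColor(ps,cv2.COLOR_BGR2HSV)[...,2]
px=lambda a,b:((a+.5)/4-.5+100,(b+.5)/4-.5+150)
for nm,c in(("R",[(500,145),(548,138),(568,252),(520,260)]),("L",[(203,210),(250,198),(270,312),(222,318)])):
    q=np.array([ray("top",*px(*t),65) for t in c]);print(nm,q[:,:2].round(1).tolist(),q.mean(0)[:2].round(1))
yv=np.array([-.2047,.9788]);xv=np.array([.9788,.2047]);o=np.array([620.6,164.8])
def loc(q): return np.stack([(q[:,:2]-o)@xv,(q[:,:2]-o)@yv,q[:,2]],1)
# cloud of things in stand frame, from both views
for n,w in(("top",W),("scene",Ws)):
    q=loc(w.reshape(-1,3))
    def s(nm,*b):
        k=np.ones(len(q),bool)
        for i in range(3): k&=(q[:,i]>b[2*i])&(q[:,i]<b[2*i+1])
        if k.sum()>5: print(n,nm,k.sum(),"mean",q[k].mean(0).round(1),"p5",np.percentile(q[k],5,0).round(1),"p95",np.percentile(q[k],95,0).round(1))
    s("plate",-90,90,-150,150,9,15)
    s("vbR",-60,60,-115,-60,35,70)
    s("vbL",-60,45,60,107,35,70)
    s("stop",-30,30,108,130,30,75)
    s("handle",-20,110,104,160,180,225)
    s("arm",-20,110,60,104,140,225)
# roller sides
S=hsv[...,1].astype(int);V=hsv[...,2].astype(int)
for (u0,u1) in((293,308),(372,383),(322,355)):
    us,e=[],[]
    for u in range(u0,u1):
        g=((S[215:255,u]<70)|(V[215:255,u]<60))&(W[215:255,u,2]>30);v=np.nonzero(g)[0]+215
        us.append(u);e.append((v.min()+v.max())/2)
    a=np.mean(us);b=np.mean(e);print("roller",a,b,ray("top",a,b,48).round(1))
print(R.from_quat(read_state()["ee_rot"]).as_matrix().round(3))
# handle in scene
m=box(345,395,280,312)&(Vs<50);vs,us=np.nonzero(m);r=cv2.minAreaRect(np.stack([us,vs],1).astype(np.float32));print("scene bar",r)
m=box(105,146,170,190)&(V<55);vs,us=np.nonzero(m);r2=cv2.minAreaRect(np.stack([us,vs],1).astype(np.float32));print("top bar",r2)
def P(n):
    m=camera_model(n);return m["K"]@np.c_[cv2.Rodrigues(m["rvec"])[0],m["tvec"]]
X=cv2.triangulatePoints(P("top"),P("scene"),np.array(r2[0])[:,None],np.array(r[0])[:,None]);X=(X[:3]/X[3]).T;print("bar mid",X,loc(X))
E
```

```text
R [[657.9, 98.4], [662.0, 70.3], [594.3, 57.7], [589.7, 85.6]] [626.  78.]
L [[619.8, 271.5], [626.8, 244.2], [559.5, 230.6], [556.0, 258.4]] [590.5 251.2]
top plate 3628 mean [ -0.1 -10.7  11.8] p5 [ -65.7 -121.8    9.3] p95 [ 70.1 112.9  14.5]
top vbR 386 mean [-12.9 -86.2  57.9] p5 [-45.3 -99.3  43.9] p95 [ 19.  -73.   67.5]
top vbL 471 mean [-8.1 87.5 56.2] p5 [-44.9  70.3  40.3] p95 [ 36.5 103.9  67.4]
top stop 140 mean [-13.2 116.4  59.1] p5 [-28.1 112.   35.1] p95 [  3.  123.8  72.4]
top handle 128 mean [ 39.4 124.2 209. ] p5 [ 34.  106.2 203.7] p95 [ 46.1 142.7 213.5]
top arm 154 mean [ 40.4  88.4 188.9] p5 [ 34.6  79.2 141.9] p95 [ 46.8 101.4 213. ]
scene plate 3773 mean [21.4  7.8 11.4] p5 [ -60.3 -108.2    9.4] p95 [ 74.1 134.1  13.8]
scene vbR 578 mean [ -9.6 -78.6  52.9] p5 [-43.7 -95.5  37.1] p95 [ 21.6 -68.5  65.3]
scene vbL 456 mean [-12.6  93.9  56.9] p5 [-43.8  79.2  41.5] p95 [ 19.  106.4  65.8]
scene stop 323 mean [ -8.9 123.2  54.5] p5 [-27.1 115.7  32.2] p95 [  4.7 127.1  70.6]
scene handle 201 mean [ 42.2 127.4 207.2] p5 [ 35.8 106.1 200.6] p95 [ 46.5 145.7 211.4]
scene arm 432 mean [ 46.1  94.3 177.6] p5 [ 38.4  83.  143.1] p95 [ 51.6 103.2 210. ]
roller 300.0 240.76666666666668 [530.1 -77.8  48. ]
roller 377.0 229.45454545454547 [ 556.3 -258.3   48. ]
roller 338.0 235.13636363636363 [ 543.1 -166.8   48. ]
[[-0.941 -0.339 -0.001]
 [-0.339  0.941  0.002]
 [ 0.     0.002 -1.   ]]
scene bar ((370.8695068359375, 296.474365234375), (32.990169525146484, 6.173309803009033), 32.905242919921875)
top bar ((128.93563842773438, 181.6435546875), (33.433250427246094, 11.8409423828125), 5.710593223571777)
bar mid [[636.56321514 280.49852582 201.57093259]] [[ 39.30828322 109.97804693 201.57093259]]
```

```bash
cat >> h.py <<'E'
def to(x,y,z,yaw,jawless=True):
    "print tool-frame shift (m) and turn to reach world TCP x,y,z with tool y at yaw deg, pointing down"
    s=read_state();A=R.from_quat(s["ee_rot"])
    c,n=np.cos(np.radians(yaw)),np.sin(np.radians(yaw))
    Y=np.array([c,n,0]);Z=np.array([0,0,-1.]);X=np.cross(Y,Z)
    B=R.from_matrix(np.stack([X,Y,Z],1))
    print("at",s["position"].round(1),"F",s["contact_force"].round(1),"shift",(A.inv().apply(np.array([x,y,z])-s["position"])/1000).round(4),"turn",(A.inv()*B).as_rotvec().round(4))
E
python3 -m handwheel '[[-0.4537,0.2838,0.081,0,0,-1.37,1],[-0.4537,0.2838,0.081,0,0,-1.37,1],[-0.4537,0.2838,0.081,0,0,-1.37,1],[-0.4537,0.2838,0.081,0,0,-1.37,1],[-0.4537,0.2838,0.081,0,0,-1.37,1],[-0.4537,0.2838,0.081,0,0,-1.37,1],[-0.4537,0.2838,0.081,0,0,-1.37,1],[-0.4537,0.2838,0.081,0,0,-1.37,1],[-0.4537,0.2838,0.081,0,0,-1.37,1],[-0.4537,0.2838,0.081,0,0,-1.37,1]]'
python3 -c "
from h import *
to(542.5,-167.3,150,188.3);to(542.5,-167.3,27,188.3);print(read_state()['joints'].round(2))"
```

```text
clock: 1.35
position: [543.5, -164.9, 149.1]
ee_rot: [0.758, -0.653, -0.001, 0.001]
contact_force: [-0.6, -0.1, 0.1]
gripper_width: 85.3
grasp_force: 0.0
at [ 543.5 -164.9  149.1] F [-0.6 -0.1  0.1] shift [ 0.0022  0.0014 -0.0009] turn [0.0017 0.0005 0.004 ]
at [ 543.5 -164.9  149.1] F [-0.6 -0.1  0.1] shift [0.0023 0.0011 0.1221] turn [0.0017 0.0005 0.004 ]
[-0.01  0.36 -0.25 -0.   -0.96  0.16]
```

```bash
python3 -m handwheel '[[0.001,0.001,0.03,0,0,0.004,1],[0.001,0.001,0.06,0,0,0.004,1],[0.001,0.001,0.09,0,0,0.004,1],[0.001,0.001,0.11,0,0,0.004,1],[0.001,0.001,0.122,0,0,0.004,1],[0.001,0.001,0.122,0,0,0.004,1]]'
python3 -c "
from h import *
to(542.5,-167.3,26,188.3)"
```

```text
clock: 2.1
position: [540.9, -168.8, 27.7]
ee_rot: [0.755, -0.656, -0.001, 0.001]
contact_force: [-0.3, -0.3, 0.5]
gripper_width: 85.6
grasp_force: 0.0
at [ 540.9 -168.8   27.7] F [-0.3 -0.3  0.5] shift [-0.0013 -0.0018  0.0017] turn [ 0.0017  0.0003 -0.0047]
```

```bash
python3 -m handwheel '[[-0.0012,-0.0016,0.001,0,0,-0.004,1],[-0.0012,-0.0016,0.001,0,0,-0.004,0.2],[-0.0012,-0.0016,0.001,0,0,-0.004,-0.2],[-0.0012,-0.0016,0.001,0,0,-0.004,-0.6],[-0.0012,-0.0016,0.001,0,0,-0.004,-1],[-0.0012,-0.0016,0.001,0,0,-0.004,-1],[-0.0012,-0.0016,0.001,0,0,-0.004,-1],[-0.0012,-0.0016,0.001,0,0,-0.004,-1]]'
python3 -c "
from h import *
to(542.5,-167.3,26,188.3)"
```

```text
clock: 3.1
position: [543.7, -166.9, 28.1]
ee_rot: [0.757, -0.654, 0.001, -0.0]
contact_force: [-0.3, 2.0, 5.8]
gripper_width: 42.4
grasp_force: 61.0
at [ 543.7 -166.9   28.1] F [-0.3  2.   5.8] shift [0.0003 0.0012 0.0021] turn [-0.0013 -0.0004  0.0006]
```

```bash
python3 -m handwheel '[[0,0,-0.01,0,0,0,-1],[0,0,-0.025,0,0,0,-1],[0,0,-0.05,0,0,0,-1],[0,0,-0.075,0,0,0,-1],[0,0,-0.1,0,0,0,-1],[0,0,-0.11,0,0,0,-1],[0,0,-0.11,0,0,0,-1]]'
python3 - <<'E'
from h import *
yv=np.array([-.2028,.9792]);o=np.array([608.5,164.3]);t=o-14*yv
print(t)
to(t[0],t[1],130,191.7);s=read_state();print(s["gripper_width"],s["grasp_force"],s["wrist_torque"])
p,d=get_image("top");W=cloud("top",d);cv2.imwrite("pics/top1.png",p);np.savez("t1.npz",p=p,d=d)
E
```

```text
clock: 3.98
position: [542.8, -166.8, 137.5]
ee_rot: [0.756, -0.654, -0.0, -0.0]
contact_force: [0.2, -0.3, -6.8]
gripper_width: 42.9
grasp_force: 62.2
[611.3392 150.5912]
at [ 542.8 -166.8  137.5] F [ 0.2 -0.3 -6.8] shift [-0.3042 -0.1136  0.0077] turn [-0.0004  0.0004 -0.0596]
42.90838748536241 62.224212884902954 [0.00929298 0.0325096  0.00104328]
```

View pics/top1.png

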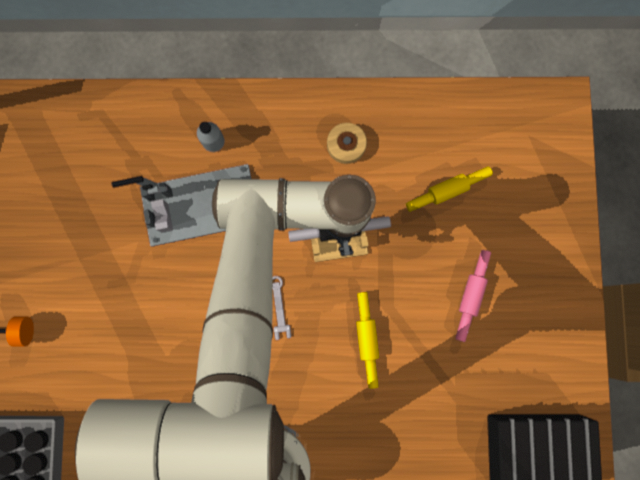

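Roller is lifted at (340,230), and the arm's wrist runs to +y (left) over the stand. I'll check how high that link is before going over the clamp.

```bash
python3 - <<'E'
from h import *
p=np.load("t1.npz");d=p["d"];W=cloud("top",d)
for u,v in((350,200),(300,203),(240,205),(240,260)):print(u,v,W[v,u].round(0))
p2,d2=get_image("scene");cv2.imwrite("pics/scene1.png",p2);np.savez("s1.npz",p=p2,d=d2)
W=cloud("top",np.load("t1.npz")["d"]);P=np.load("t1.npz")["p"]
hsv=cv2.cvtColor(P,cv2.COLOR_BGR2HSV).astype(int)
for a,b in((291,312),(375,389)):
    k=box(a,b,212,248)&(hsv[...,1]<70)&(W[...,2]>110)&(W[...,2]<190);print(W[k].mean(0).round(1),np.percentile(W[k],[3,97],axis=0).round(1).tolist(),k.sum())
E
```

```text
350 200 [ 541. -168.  498.]
300 203 [540. -88. 475.]
240 205 [535.   8. 488.]
240 260 [440.  -4. 567.]
[530.  -82.7 163.3] [[520.0, -104.2, 156.6], [541.7, -61.3, 169.2]] 214
[ 555.5 -255.5  163.5] [[544.7, -269.5, 156.2], [567.5, -241.6, 169.5]] 151
```

View pics/scene1.png

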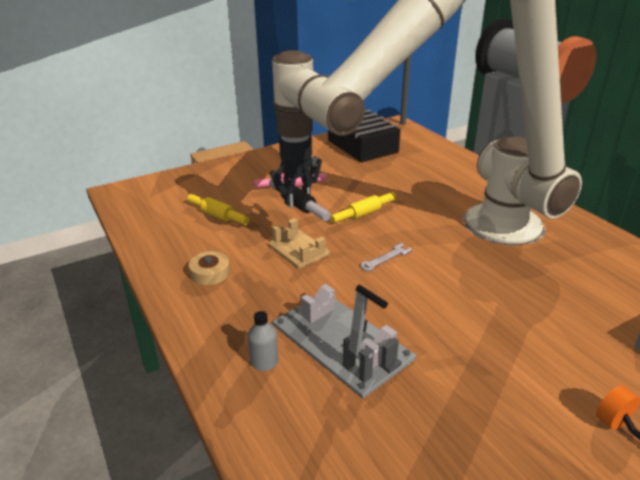

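```bash
python3 -m handwheel '[[-0.02,-0.0075,0,0,0,-0.01,-1],[-0.06,-0.0225,0,0,0,-0.02,-1],[-0.11,-0.041,0,0,0,-0.03,-1],[-0.16,-0.06,0,0,0,-0.04,-1],[-0.21,-0.0785,0,0,0,-0.05,-1],[-0.255,-0.095,0,0,0,-0.06,-1],[-0.285,-0.1065,0,0,0,-0.06,-1],[-0.304,-0.1136,0,0,0,-0.06,-1],[-0.304,-0.1136,0,0,0,-0.06,-1],[-0.304,-0.1136,0,0,0,-0.06,-1]]'
python3 - <<'E'
from h import *
to(611.3,150.6,80,191.7)
for n in("top","scene"):
    p,d=get_image(n);cv2.imwrite(f"pics/{n}2.png",p);np.savez(f"{n}2.npz",p=p,d=d)
    W=cloud(n,d);yv=np.array([-.2028,.9792]);xv=np.array([.9792,.2028]);q=(W[...,:2]-[608.5,164.3])
    L=np.stack([q@xv,q@yv,W[...,2]],-1).reshape(-1,3);hs=cv2.cvtColor(p,cv2.COLOR_BGR2HSV).reshape(-1,3)
    for nm,y0,y1 in(("-end",-150,-70),("+end",60,115)):
        k=(abs(L[:,0])<30)&(L[:,1]>y0)&(L[:,1]<y1)&(L[:,2]>138)&(L[:,2]<175)
        if k.sum():print(n,nm,k.sum(),L[k].mean(0).round(1),np.percentile(L[k],[3,97],axis=0).round(1).tolist())
    for nm,y0,y1 in(("vbR",-115,-65),("vbL",65,107)):
        k=(abs(L[:,0])<45)&(L[:,1]>y0)&(L[:,1]<y1)&(L[:,2]>45)&(L[:,2]<68)
        if k.sum():print(n,nm,k.sum(),np.percentile(L[k],[3,97],axis=0).round(1).tolist())
E
```

```text
clock: 5.32
position: [610.9, 149.3, 136.6]
ee_rot: [0.775, -0.631, -0.0, 0.001]
contact_force: [-0.2, -0.3, -6.4]
gripper_width: 42.2
grasp_force: 62.1
at [610.9 149.3 136.6] F [-0.2 -0.3 -6.4] shift [-0.0012 -0.0008  0.0566] turn [ 0.0022 -0.0005 -0.0001]
top -end 268 [ -1.9 -97.3 161.7] [[-11.6, -122.6, 153.0], [9.6, -71.7, 168.9]]
top +end 181 [ -2.3  78.2 161.3] [[-12.0, 61.2, 152.9], [9.6, 95.4, 166.7]]
top vbR 210 [[-33.5, -101.1, 45.6], [10.2, -74.8, 66.8]]
top vbL 222 [[-33.9, 74.2, 46.2], [9.4, 102.1, 67.3]]
scene -end 122 [   6.7 -105.   158. ] [[-3.4, -120.6, 148.5], [11.6, -84.3, 165.5]]
scene +end 96 [ -2.6  83.3 162.8] [[-11.2, 63.4, 152.1], [3.6, 98.8, 165.7]]
scene vbR 445 [[-32.9, -99.0, 45.7], [34.1, -69.9, 65.8]]
scene vbL 415 [[-33.1, 77.2, 46.2], [31.5, 104.9, 65.9]]
```

View pics/scene2.png

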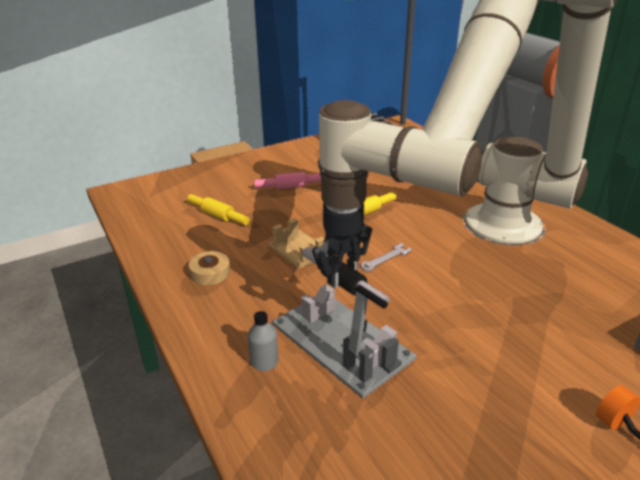

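Roller is held level over the stand at (350,270), centred over the Vs within about 1 mm and about 13 mm short of the stop. I'll lower it in stages.

```bash
python3 -m handwheel '[[-0.001,-0.0006,0.015,0,0,0,-1],[-0.001,-0.0006,0.035,0,0,0,-1],[-0.001,-0.0006,0.055,0,0,0,-1],[-0.001,-0.0006,0.07,0,0,0,-1],[-0.001,-0.0006,0.08,0,0,0,-1],[-0.001,-0.0006,0.085,0,0,0,-1],[-0.001,-0.0006,0.085,0,0,0,-1]]'
python3 -m handwheel '[[0,0,0.001,0,0,0,-1],[0,0,0.002,0,0,0,-1],[0,0,0.003,0,0,0,-1],[0,0,0.003,0,0,0,-1]]'
```

```text
clock: 6.3
position: [612.0, 151.4, 52.3]
ee_rot: [0.776, -0.631, 0.0, 0.0]
contact_force: [-0.0, 0.5, -6.2]
gripper_width: 42.2
grasp_force: 62.2
clock: 6.8
position: [611.9, 151.4, 49.3]
ee_rot: [0.776, -0.631, -0.0, 0.0]
contact_force: [0.6, 0.6, -5.8]
gripper_width: 42.2
grasp_force: 62.2
```

```bash
python3 -m handwheel '[[0,0,0.001,0,0,0,-1],[0,0,0.002,0,0,0,-1],[0,0,0.002,0,0,0,-1]]';python3 -m handwheel '[[0,0,0.001,0,0,0,-1],[0,0,0.001,0,0,0,-1]]';python3 -m handwheel '[[0,0,0.001,0,0,0,-1],[0,0,0.001,0,0,0,-1]]'
```

```text
clock: 7.18
position: [611.8, 151.4, 47.2]
ee_rot: [0.776, -0.631, -0.0, 0.0]
contact_force: [-0.6, -0.8, -6.3]
gripper_width: 42.7
grasp_force: 62.2
clock: 7.42
position: [611.9, 151.4, 46.2]
ee_rot: [0.776, -0.631, -0.0, 0.0]
contact_force: [-0.2, -0.4, -6.6]
gripper_width: 41.9
grasp_force: 62.2
clock: 7.68
position: [612.0, 151.4, 45.9]
ee_rot: [0.776, -0.631, 0.0, -0.0]
contact_force: [-1.0, -0.1, -3.2]
gripper_width: 41.9
grasp_force: 62.6
```

```bash
python3 -m handwheel '[[0,0,0.0005,0,0,0,-1],[0,0,0.0005,0,0,0,-1]]';python3 -m handwheel '[[0,0,0.0005,0,0,0,-1],[0,0,0.0005,0,0,0,-1]]';python3 -c "
from h import *
print(read_state()['wrist_torque'].round(2))"
```

```text
clock: 7.92
position: [612.0, 151.4, 45.8]
ee_rot: [0.776, -0.631, 0.0, -0.0]
contact_force: [-5.1, 0.3, 3.7]
gripper_width: 42.2
grasp_force: 63.1
clock: 8.18
position: [612.0, 151.4, 45.8]
ee_rot: [0.776, -0.631, 0.0, -0.0]
contact_force: [-5.9, 0.2, 6.5]
gripper_width: 42.1
grasp_force: 63.5
[-0.14  1.41  0.01]
```

```bash
python3 -m handwheel '[[0,0.0005,0,0,0,0,-1],[0,0.0005,0,0,0,0,-1]]';python3 -m handwheel '[[0,0.0005,0,0,0,0,-1],[0,0.0005,0,0,0,0,-1]]'
```

```text
clock: 8.43
position: [612.0, 151.4, 45.7]
ee_rot: [0.776, -0.631, 0.001, -0.001]
contact_force: [-4.4, -0.7, 6.4]
gripper_width: 42.3
grasp_force: 63.4
clock: 8.68
position: [611.4, 151.3, 45.2]
ee_rot: [0.776, -0.631, 0.0, -0.001]
contact_force: [-4.4, -1.0, 6.3]
gripper_width: 42.8
grasp_force: 63.3
```

```bash
for i in 1 2; do python3 -m handwheel '[[0,0.0005,0,0,0,0,-1],[0,0.0005,0,0,0,0,-1]]' | grep -E 'pos|contact'; done
```

```text
position: [611.4, 151.3, 45.2]
contact_force: [-2.0, -2.0, 5.8]
position: [611.4, 151.3, 45.2]
contact_force: [0.2, -0.7, 6.0]
```

```bash
python3 -m handwheel '[[0,0,-0.0003,0,0,0,-1],[-0.002,0,-0.0003,0,0,0,-1],[-0.004,0,-0.0003,0,0,0,-1],[-0.004,0,-0.0003,0,0,0,-1]]'; python3 -m handwheel '[[-0.001,0,0,0,0,0,-1],[-0.002,0,0,0,0,0,-1],[-0.003,0,0,0,0,0,-1],[-0.004,0,0,0,0,0,-1],[-0.004,0,0,0,0,0,-1]]'
```

```text
clock: 9.68
position: [610.8, 154.1, 45.2]
ee_rot: [0.776, -0.631, 0.001, -0.001]
contact_force: [2.6, -5.8, 3.7]
gripper_width: 42.5
grasp_force: 63.1
clock: 10.3
position: [610.0, 157.8, 45.2]
ee_rot: [0.776, -0.631, 0.001, -0.001]
contact_force: [2.3, -6.8, 4.3]
gripper_width: 42.1
grasp_force: 63.1
```

```bash
for i in 1 2; do python3 -m handwheel '[[-0.001,0,0,0,0,0,-1],[-0.002,0,0,0,0,0,-1],[-0.002,0,0,0,0,0,-1]]' | grep -E 'pos|contact'; done;  for i in 1 2; do python3 -m handwheel '[[-0.0005,0,0,0,0,0,-1],[-0.001,0,0,0,0,0,-1]]' | grep -E 'pos|contact'; done
```

```text
position: [609.6, 159.8, 45.2]
contact_force: [3.5, -5.8, 4.5]
position: [609.2, 161.7, 45.2]
contact_force: [4.1, -5.3, 3.5]
position: [609.0, 162.6, 45.2]
contact_force: [4.0, -7.4, 4.0]
position: [608.8, 163.1, 45.2]
contact_force: [3.9, -9.1, 3.4]
```

```bash
for i in 1 2; do python3 -m handwheel '[[-0.0005,0,0,0,0,0,-1],[-0.0005,0,0,0,0,0,-1]]' | grep -E 'pos|contact'; done
```

```text
position: [608.9, 163.1, 45.2]
contact_force: [4.3, -9.4, 3.1]
position: [608.8, 163.1, 45.2]
contact_force: [5.2, -10.8, 4.9]
```

```bash
for i in 1 2 3; do python3 -m handwheel '[[-0.0007,0,0,0,0,0,-1],[-0.0007,0,0,0,0,0,-1]]' | grep -E 'pos|contact'; done
```

```text
position: [608.8, 163.2, 45.2]
contact_force: [6.8, -13.0, 2.9]
position: [608.8, 163.2, 45.2]
contact_force: [6.9, -14.4, 2.9]
position: [608.8, 163.2, 45.1]
contact_force: [8.7, -17.5, 3.2]
```

```bash
python3 -m handwheel '[[-0.0006,-0.0005,0,0,0,0,-1],[-0.0006,-0.0005,0,0,0,0,-1]]' | grep -E 'pos|contact'; python3 -m handwheel '[[-0.0003,-0.0007,0,0,0,0,-1],[-0.0003,-0.0007,0,0,0,0,-1],[-0.0003,-0.0007,0,0,0,0,-1]]' | grep -E 'pos|contact'
```

```text
position: [608.8, 163.2, 45.1]
contact_force: [8.0, -18.0, 4.0]
position: [608.8, 163.2, 45.1]
contact_force: [6.0, -19.3, 4.3]
```

```bash
python3 -m handwheel '[[0,0,0,0,0,0,-0.3],[0,0,0,0,0,0,0.2],[0,0,0,0,0,0,0.6],[0,0,0,0,0,0,1],[0,0,0,0,0,0,1],[0,0,0,0,0,0,1]]'; python3 -m handwheel '[[0,0,-0.02,0,0,0,1],[0,0,-0.05,0,0,0,1],[0,0,-0.1,0,0,0,1],[0,0,-0.15,0,0,0,1],[0,0,-0.2,0,0,0,1],[0.05,0,-0.24,0,0,0,1],[0.1,0,-0.25,0,0,0,1],[0.15,0,-0.25,0,0,0,1],[0.15,0,-0.25,0,0,0,1]]'
python3 - <<'E'
from h import *
for n in("top","scene"):
    p,d=get_image(n);cv2.imwrite(f"pics/{n}3.png",p);np.savez(f"{n}3.npz",p=p,d=d)
    W=cloud(n,d);yv=np.array([-.2028,.9792]);xv=np.array([.9792,.2028]);q=(W[...,:2]-[608.5,164.3])
    L=np.stack([q@xv,q@yv,W[...,2]],-1).reshape(-1,3)
    for nm,b in(("journal-",(-16,16,-125,-50,58,82)),("journal+",(-16,16,50,109,58,82)),("sleeve",(-30,30,-43,43,60,95)),("stop",(-20,20,106,130,40,75)),("handle",(-20,110,104,160,180,225))):
        k=np.all([(L[:,i]>b[2*i])&(L[:,i]<b[2*i+1]) for i in range(3)],0)
        if k.sum()>5:print(n,nm,k.sum(),L[k].mean(0).round(1),np.percentile(L[k],[3,97],axis=0).round(1).tolist())
E
```

```text
clock: 14.18
position: [607.4, 169.3, 44.5]
ee_rot: [0.776, -0.631, -0.0, -0.0]
contact_force: [-0.1, 0.0, -0.3]
gripper_width: 85.7
grasp_force: 0.0
clock: 15.3
position: [638.2, 19.1, 294.6]
ee_rot: [0.774, -0.633, 0.0, -0.0]
contact_force: [-0.3, -0.2, -0.6]
gripper_width: 85.7
grasp_force: 0.0
top journal- 282 [ -1.3 -80.5  69.8] [[-13.6, -107.6, 59.1], [13.6, -51.7, 76.6]]
top journal+ 172 [-1.2 69.5 69.9] [[-11.5, 51.2, 59.0], [13.8, 87.0, 76.9]]
top sleeve 686 [-2.8  0.1 78.3] [[-20.7, -40.1, 65.5], [18.9, 40.4, 86.7]]
scene journal- 244 [  5.1 -78.   68.5] [[-7.0, -104.8, 58.5], [12.5, -51.9, 74.7]]
scene journal+ 279 [ 4.  84.7 68.8] [[-7.4, 59.7, 59.2], [11.6, 107.6, 74.3]]
scene sleeve 559 [ 9.9 -6.3 75.8] [[-11.4, -39.1, 62.0], [21.2, 29.5, 84.2]]
scene stop 299 [  2.3 119.7  60.4] [[-16.3, 107.6, 41.1], [16.9, 125.1, 72.0]]
scene handle 193 [ 53.7 126.5 207.3] [[46.6, 105.5, 199.6], [58.6, 144.3, 211.8]]
```

View pics/scene3.png

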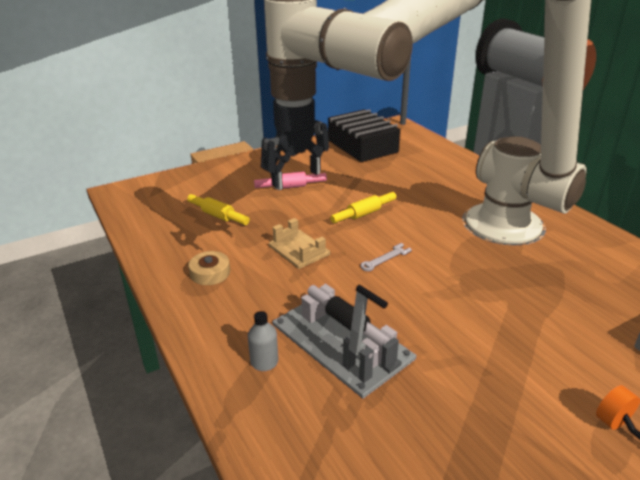

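Roller is seated in the Vs at (348,310) with the journal end at the stop. The clamp is still up, with its handle at (372,297). Next I'll move above the handle.

```bash
python3 -m handwheel '[[-0.05,-0.01,0,0,0,0,0.3],[-0.1,-0.02,0,0,0,0,0.3],[-0.15,-0.03,0,0,0,0,0.3],[-0.2,-0.04,0,0,0,0,0.3],[-0.25,-0.05,0,0,0,0,0.3],[-0.269,-0.053,0,0,0,0,0.3],[-0.269,-0.053,0,0,0,0,0.3],[-0.269,-0.053,0,0,0,0,0.3]]'
python3 - <<'E'
from h import *
to(635.4,293.4,184,191.7)
E
```

```text
clock: 16.4
position: [635.0, 295.5, 294.8]
ee_rot: [0.776, -0.631, 0.0, 0.0]
contact_force: [0.7, 1.1, 0.1]
gripper_width: 55.4
grasp_force: 0.0
at [635.  295.5 294.8] F [0.7 1.1 0.1] shift [0.0021 0.     0.1108] turn [ 0.0001 -0.0003  0.0005]
```

```bash
python3 -m handwheel '[[0.001,0,0.04,0,0,0,0.3],[0.001,0,0.08,0,0,0,0.3],[0.001,0,0.1,0,0,0,0.3],[0.001,0,0.11,0,0,0,0.3],[0.001,0,0.11,0,0,0,0.3]]'
python3 -m handwheel '[[0,0,0,0,0,0,0],[0,0,0,0,0,0,-0.3],[0,0,0,0,0,0,-0.6],[0,0,0,0,0,0,-1],[0,0,0,0,0,0,-1],[0,0,0,0,0,0,-1],[0,0,0,0,0,0,-1]]'
```

```text
clock: 17.02
position: [635.6, 294.2, 184.8]
ee_rot: [0.775, -0.631, 0.0, 0.0]
contact_force: [0.2, 0.1, -0.1]
gripper_width: 55.5
grasp_force: 0.0
clock: 17.9
position: [635.2, 295.3, 185.3]
ee_rot: [0.776, -0.631, 0.0, -0.0]
contact_force: [-3.4, 0.1, 6.0]
gripper_width: 12.3
grasp_force: 58.6
```

```bash
python3 - <<'E'
import numpy as np
f=lambda q:np.array([55-130*np.cos(q)+13*np.sin(q),74+130*np.sin(q)+13*np.cos(q)])
for a,qs in((1.45,(1.37,1.29,1.2,1.1,1.0,.9,.8,.7)),(.7,(.6,.5,.4,.3,.22,.15,.1,0))):
    for q in qs: print(q,(-(f(q)-f(a))/1000).round(4))
E
```

```text
1.37 [0.0104 0.0006]
1.29 [0.0208 0.0021]
1.2 [0.0322 0.0047]
1.1 [0.0446 0.0089]
1.0 [0.0565 0.0142]
0.9 [0.0679 0.0207]
0.8 [0.0785 0.0283]
0.7 [0.0883 0.0369]
0.6 [0.0089 0.0096]
0.5 [0.0168 0.02  ]
0.4 [0.0236 0.0311]
0.3 [0.0293 0.0429]
0.22 [0.033  0.0526]
0.15 [0.0355 0.0614]
0.1 [0.037  0.0678]
0 [0.0389 0.0807]
```

```bash
python3 -m handwheel '[[0,0.0104,0.0006,0,0,0,-1],[0,0.0208,0.0021,0,0,0,-1],[0,0.0322,0.0047,0,0,0,-1],[0,0.0446,0.0089,0,0,0,-1],[0,0.0446,0.0089,0,0,0,-1]]'; python3 -c "
from h import *
p=(read_state()['position'][:2]-[608.5,164.3]);print(p@[.9792,.2028],p@[-.2028,.9792])"
```

```text
clock: 18.52
position: [593.6, 286.8, 178.5]
ee_rot: [0.776, -0.631, 0.002, -0.003]
contact_force: [0.4, -1.1, 7.7]
gripper_width: 11.8
grasp_force: 60.1
10.201477635252525 122.93497998248591
```

```bash
python3 -m handwheel '[[0,0.0119,0.0053,0,0,0,-1],[0,0.0233,0.0118,0,0,0,-1],[0,0.0339,0.0194,0,0,0,-1],[0,0.0437,0.028,0,0,0,-1],[0,0.0437,0.028,0,0,0,-1]]'; python3 -m handwheel '[[0,0.0089,0.0096,0,0,0,-1],[0,0.0168,0.02,0,0,0,-1],[0,0.0236,0.0311,0,0,0,-1],[0,0.0293,0.0429,0,0,0,-1],[0,0.0293,0.0429,0,0,0,-1]]'; python3 -c "
from h import *
p=(read_state()['position'][:2]-[608.5,164.3]);print(p@[.9792,.2028],p@[-.2028,.9792])"
```

```text
clock: 19.15
position: [549.5, 277.5, 148.2]
ee_rot: [0.776, -0.631, 0.0, -0.001]
contact_force: [1.7, -0.2, 3.1]
gripper_width: 12.4
grasp_force: 63.5
clock: 19.77
position: [520.4, 271.4, 103.8]
ee_rot: [0.776, -0.631, -0.0, -0.0]
contact_force: [5.2, 0.9, -4.3]
gripper_width: 12.2
grasp_force: 67.3
-64.49897959741575 122.74921722316002
```

```bash
python3 -m handwheel '[[0,0.003,0.0097,0,0,0,-1],[0,0.005,0.0185,0,0,0,-1],[0,0.0062,0.0249,0,0,0,-1],[0,0.0062,0.0249,0,0,0,-1]]';python3 -m handwheel '[[0,0.0005,0.003,0,0,0,-1],[0,0.0012,0.006,0,0,0,-1],[0,0.0012,0.006,0,0,0,-1]]'
```

```text
clock: 20.27
position: [512.7, 269.7, 79.0]
ee_rot: [0.776, -0.631, -0.001, 0.002]
contact_force: [-2.4, 1.7, 0.3]
gripper_width: 11.5
grasp_force: 69.7
clock: 20.65
position: [511.7, 269.5, 73.8]
ee_rot: [0.776, -0.631, -0.001, 0.001]
contact_force: [-5.0, 0.7, 4.5]
gripper_width: 11.9
grasp_force: 70.2
```

```bash
for i in 1 2 3; do python3 -m handwheel '[[0,0.0003,0.001,0,0,0,-1],[0,0.0005,0.0018,0,0,0,-1],[0,0.0005,0.0018,0,0,0,-1]]'|grep -E 'pos|cont'; done
```

```text
position: [511.5, 269.5, 72.6]
contact_force: [-5.5, 0.1, 6.8]
position: [511.3, 269.4, 71.1]
contact_force: [-5.7, 1.2, 7.0]
position: [511.1, 269.4, 69.5]
contact_force: [-5.8, -0.0, 7.8]
```

```bash
for i in 1 2 3; do python3 -m handwheel '[[0,0.0003,0.0008,0,0,0,-1],[0,0.0006,0.001,0,0,0,-1],[0,0.0006,0.001,0,0,0,-1]]'|grep -E 'pos|cont'; done
```

```text
position: [510.7, 269.3, 67.4]
contact_force: [-1.8, 2.0, 2.8]
position: [510.6, 269.3, 66.4]
contact_force: [-1.7, 1.8, 0.8]
position: [510.5, 269.3, 65.8]
contact_force: [1.8, 0.3, 2.8]
```

```bash
for i in 1 2 3; do python3 -m handwheel '[[0,0,0.0007,0,0,0,-1],[0,0,0.0007,0,0,0,-1]]'|grep -E 'pos|cont'; done
```

```text
position: [510.4, 269.3, 65.1]
contact_force: [2.9, -0.9, 3.0]
position: [510.3, 269.3, 64.4]
contact_force: [3.8, 0.6, 3.3]
position: [510.2, 269.3, 63.6]
contact_force: [4.0, -0.9, 3.6]
```

```bash
for i in 1 2 3 4; do python3 -m handwheel '[[0,-0.0001,0.0007,0,0,0,-1],[0,-0.0001,0.0007,0,0,0,-1]]'|grep -E 'pos|cont'; done
```

```text
position: [510.1, 269.3, 62.8]
contact_force: [4.2, -0.1, 3.9]
position: [510.0, 269.2, 62.1]
contact_force: [3.7, -0.2, 5.0]
position: [510.0, 269.2, 61.3]
contact_force: [2.5, 0.3, 5.2]
position: [509.9, 269.2, 60.8]
contact_force: [0.8, -0.6, 5.9]
```

```bash
python3 - <<'E'
from h import *
p,d=get_image("scene");cv2.imwrite("pics/s4.png",cv2.resize(p[250:400,260:460],None,fx=4,fy=4,interpolation=cv2.INTER_CUBIC))
E
```

```text
(no output)
```

View pics/s4.png

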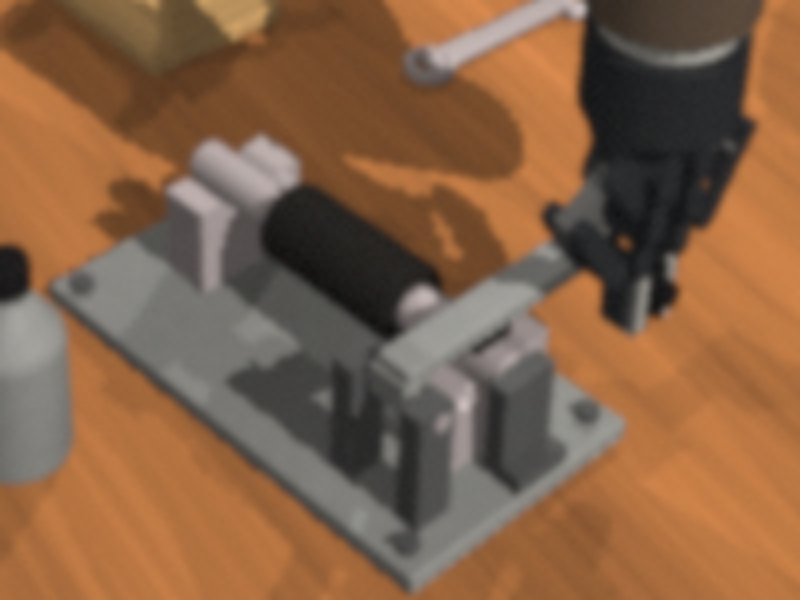

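The arm looks nearly level over the journal at crop (480,310), with the gripper on the handle at the right. I'll check its height numerically while pressing.

```bash
for i in 1 2 3; do python3 -m handwheel '[[0,0,0.0008,0,0,0,-1],[0,0,0.0008,0,0,0,-1]]'|grep -E 'pos|cont'; done; cat > arm.py <<'E'
from h import *
for n in("scene",):
    p,d=get_image(n);W=cloud(n,d);q=W[...,:2]-[608.5,164.3]
    L=np.stack([q@[.9792,.2028],q@[-.2028,.9792],W[...,2]],-1).reshape(-1,3)
    for x0 in(-55,-35,-15,5,25,45):
        k=(L[:,0]>x0-6)&(L[:,0]<x0+6)&(L[:,1]>80)&(L[:,1]<98)&(L[:,2]>66)&(L[:,2]<120)
        if k.sum()>4:print(n,x0,k.sum(),np.median(L[k,2]).round(1))
E
python3 arm.py
```

```text
position: [509.9, 269.2, 60.6]
contact_force: [0.7, -0.0, 9.2]
position: [509.9, 269.2, 60.3]
contact_force: [0.7, -0.5, 10.7]
position: [509.9, 269.2, 60.1]
contact_force: [-1.5, -1.4, 15.0]
scene -55 29 90.4
scene -35 39 90.5
scene -15 38 90.5
scene 5 46 90.7
scene 25 46 91.1
scene 45 44 91.1
```

```bash
python3 -m handwheel '[[0,0,0,0,0,0,-0.8],[0,0,0,0,0,0,-0.5],[0,0,0,0,0,0,-0.3],[0,0,0,0,0,0,-0.2],[0,0,0,0,0,0,-0.2]]'; python3 -m handwheel '[[0,0,-0.01,0,0,0,-0.2],[0,0,-0.03,0,0,0,-0.2],[0,0,-0.07,0,0,0,-0.2],[0,0,-0.12,0,0,0,-0.2],[0,0,-0.17,0,0,0,-0.2],[0,0.05,-0.2,0,0,0,-0.2],[0,0.1,-0.2,0,0,0,-0.2],[0,0.1,-0.2,0,0,0,-0.2]]'; python3 arm.py; python3 - <<'E'
from h import *
p,d=get_image("top");cv2.imwrite("pics/t5.png",p);W=cloud("top",d);q=W[...,:2]-[608.5,164.3]
L=np.stack([q@[.9792,.2028],q@[-.2028,.9792],W[...,2]],-1).reshape(-1,3)
for nm,b in(("journal-",(-16,16,-125,-50,58,82)),("sleeve",(-30,30,-43,43,60,95)),("handle",(-110,-40,102,160,60,120))):
    k=np.all([(L[:,i]>b[2*i])&(L[:,i]<b[2*i+1]) for i in range(3)],0)
    if k.sum()>5:print(nm,k.sum(),L[k].mean(0).round(1),np.percentile(L[k],[3,97],axis=0).round(1).tolist())
p=get_image("scene")[0];cv2.imwrite("pics/s5.png",p)
E
```

```text
clock: 26.12
position: [509.6, 268.8, 57.5]
ee_rot: [0.776, -0.631, -0.0, 0.001]
contact_force: [0.3, 0.6, 0.3]
gripper_width: 34.1
grasp_force: 0.0
clock: 27.12
position: [409.7, 247.6, 259.9]
ee_rot: [0.776, -0.63, -0.0, -0.001]
contact_force: [0.4, 0.3, 0.2]
gripper_width: 34.0
grasp_force: 0.0
scene -55 33 90.5
scene -35 41 90.7
scene -15 36 91.3
scene 5 50 90.7
scene 25 40 91.0
scene 45 48 91.1
journal- 279 [ -1.2 -81.2  69.7] [[-12.7, -108.5, 58.7], [13.6, -52.2, 77.0]]
sleeve 693 [-2.9  0.  78.4] [[-20.9, -40.5, 64.9], [18.8, 40.5, 86.8]]
handle 105 [-75.5 121.8  91.1] [[-81.5, 103.4, 85.3], [-68.7, 139.7, 95.2]]
```

View pics/s5.png

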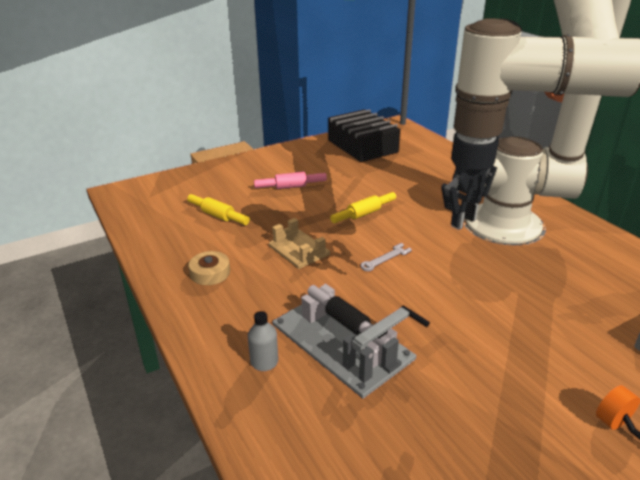

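The clamp is level and shut on the journal at (385,325), the roller is unmoved at (350,312), the other things are where they were, and the robot is clear.

```bash
python3 -c "
from bench import *
print(job_done())"
```

```text
the job is handed in; nothing more can be done
None
```

I've handed in the job at about 27 s of the 72 s allowed: the roller sits in both Vs against the end stop (pushed there with about 20 N, some of it lost to V friction), the clamp is shut on the journal (pressed with about 15 N at the handle) and released, the robot is clear, and nothing else on the bench was touched; `job_done` gave no verdict.

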